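# Load the washing-machine detergent carousel

### The job

Load the detergent carousel for the coming washes: push every detergent block lying on the worktop in through the sprung flap on the carousel's lid, each into a pocket of its own, turning the drum with its knob from one click position to the next so that an empty pocket lies under the flap. When all blocks are in, turn the drum back to its run position (white line on the knob pointing to the flap, no pocket under it) and leave the flap shut. Do not disturb the bottle and the jar.

Things in the scene. Friction and masses are not known exactly. Their poses are not given: they have to be found in the camera images.
- carousel: fixed square white case, 410 x 410 mm, 145 mm high, with a clear flat lid 4 mm thick (top at 145 mm); origin at the centre of its underside on the worktop, z up, yaw within 0.2 rad. In the lid, centred at x = -118 mm, y = 0 of this frame, is the loading mouth, closed by a sprung flap. Inside, a drum with four pockets turns about the case's vertical centre axis
- mouth (a point): centre of the loading mouth at the lid's top; axes as the carousel's. A slot 150 mm along x by 60 mm along y, closed by the flap. A block fits through with its length along x (room for open fingers beyond its ends) or on end, not with its length along y. Below this point: drum floor 127 mm, tops of a pocket's end walls 83 mm, of its side walls 35 mm
- flap (a joint): angle of the flap (rad): 0 shut, growing as it swings down into the case, at most 1.48. Spring 0.10 N m when shut, plus 0.05 N m per rad: a block just laid on it does not pass, but must be pushed down (5 to 10 N) until its underside is 55 to 62 mm below the mouth and its top below the lid, and be let go there; the flap shuts when the fingers withdraw
- flap_hinge (a point): middle of the flap's hinge line, which is the long +y edge of the mouth (the free edge is at -y); turns with the flap. The flap is 146 x 58 mm, 4 mm thick, its top 1 mm below the lid's top. Blocks go in best about 6 mm to the -y side of the mouth's centre, clear of the hinge
- drum (a joint): angle of the drum (rad), growing counter-clockwise seen from above. Sprung click positions: 0 (run, no pocket under the mouth), 1.257 (pocket1 under the mouth), 2.513 (pocket2), 3.770 (pocket3), 5.027 (pocket4); end stops just outside 0 and 5.03, so it cannot go all the way round. Left between two clicks it usually springs to the nearer. Turning takes up to about 0.4 N m
- knob_grip (a point): point on the drum's axis at which to grip the knob, 178 mm above the worktop. The knob is a black bar 56 mm long, 20 mm wide, from 155 to 189 mm above the worktop, fixed to the drum; this frame turns with it, x along the bar. At drum = 0 the frame is parallel to the carousel's. A white line marks the -x end of the bar's top
- pocket1 (a point): centre of the floor of pocket 1 of the drum, 118 mm from the drum's axis, 18 mm above the worktop. A pocket is 100 mm long radially and 74 mm wide inside, with side walls 92 mm and end walls 44 mm high
- pocket2 (a point): the same for pocket 2
- pocket3 (a point): the same for pocket 3
- pocket4 (a point): the same for pocket 4
- block_a: solid detergent block, a plain off-white bar 64 x 40 x 40 mm, about 150 g; origin at its centre, x along its 64 mm length. It starts lying flat on the worktop to the right of the carousel (one of the four may be absent)
- block_b: solid detergent block, a plain off-white bar 64 x 40 x 40 mm, about 150 g; origin at its centre, x along its 64 mm length. It starts lying flat on the worktop to the right of the carousel (one of the four may be absent)
- block_c: solid detergent block, a plain off-white bar 64 x 40 x 40 mm, about 150 g; origin at its centre, x along its 64 mm length. It starts lying flat on the worktop to the right of the carousel (one of the four may be absent)
- block_d: solid detergent block, a plain off-white bar 64 x 40 x 40 mm, about 150 g; origin at its centre, x along its 64 mm length. It starts lying flat on the worktop to the right of the carousel (one of the four may be absent)
- softener: bystander: white bottle of fabric softener, 72 mm across, 190 mm high, standing beyond the blocks; origin at the centre of its underside
- jar: bystander: glass jar, 68 mm across, 90 mm high; origin at the centre of its underside
Things that resemble listed ones, but are neither listed nor needed, are in the scene too. Leave any brown or turquoise look-alike of the block_d alone.

How it is judged (in metres and radians):
On the way, in this order (a step that is already met when the one before it is completed fails the run):
1. every block lies in a drum pocket of its own ((horizontal distance between block_a and pocket1 below 0.055 m or horizontal distance between block_a and pocket2 below 0.055 m or horizontal distance between block_a and pocket3 below 0.055 m or horizontal distance between block_a and pocket4 below 0.055 m) and z of each of block_a, block_b, block_c, block_d in the frame of carousel below 0.075 m and (horizontal distance between block_b and pocket1 below 0.055 m or horizontal distance between block_b and pocket2 below 0.055 m or horizontal distance between block_b and pocket3 below 0.055 m or horizontal distance between block_b and pocket4 below 0.055 m) and (horizontal distance between block_c and pocket1 below 0.055 m or horizontal distance between block_c and pocket2 below 0.055 m or horizontal distance between block_c and pocket3 below 0.055 m or horizontal distance between block_c and pocket4 below 0.055 m) and (horizontal distance between block_d and pocket1 below 0.055 m or horizontal distance between block_d and pocket2 below 0.055 m or horizontal distance between block_d and pocket3 below 0.055 m or horizontal distance between block_d and pocket4 below 0.055 m) and horizontal distance between block_a and block_b above 0.07 m and horizontal distance between each of block_a, block_b and block_c above 0.07 m and horizontal distance between each of block_a, block_b, block_c and block_d above 0.07 m), for 0.2 s.
2. the drum is turned back to the run position (value of joint drum between -0.12 and 0.12 rad), for 0.2 s.
At the end, for the whole second after the job is handed in: Every block lies at rest in a drum pocket (centre within 55 mm of the pocket's centre seen from above and less than 75 mm above the worktop), no two in the same pocket (centres more than 70 mm apart); the drum is at its run position within 0.12 rad; the flap is shut (under 0.08 rad) (all of step 1 and all of step 2 and value of joint flap below 0.08 rad and linear speed of each of block_a, block_b, block_c, block_d below 0.03 m/s); the robot touches nothing.
It fails at once if the softener is shoved more than 40 mm or tipped over (distance of softener from where it was at the start of the episode above 0.04 m or angle between softener's own z axis and vertical above 0.5 rad).
It fails at once if the jar is shoved more than 40 mm or tipped over (distance of jar from where it was at the start of the episode above 0.04 m or angle between jar's own z axis and vertical above 0.5 rad).
Of block_a, block_b, block_c, block_d only 3 to 4 are there at a start; the rules pass over those that are not, and their reading is None.
At some moment in a run one of block_a, block_b, block_c, block_d may be knocked a few centimetres aside while the robot is not near it.
Once in a run the grip may slacken for a moment while it holds something.
It also fails if it takes over 210 s, if anything falls off the work surface, if the arm or the gripper's body presses on something with over 40 N, if the wrist force passes 120 N, or if a joint passes its speed limit or range.

### The arm

A 6-joint arm with a two-finger parallel gripper is mounted at the origin on the work surface. World frame = base frame: x ahead of the robot, y to its left, z up, the work surface at z = 0. Lengths are in mm, angles in rad, forces in N, time in s.
With the tool pointing down it reaches from about 300 to 775 mm from the base axis. Payload 14.6 kg.
Tool frame: the origin (TCP) lies midway between the tips of the shut fingers; the grasp point (between the pads) lies robot.grip_point_offset behind it (robot.grip_point_offset is the distance from the TCP to the grasp point, in mm); z points along the fingers, x is the direction in which the jaws open and shut, and the axes are right-handed (so a half turn about z gives the same grasp; the last joint's range is limited). The gripper opens to 85 mm and grips with 20 to 120 N. Pads are 22 mm wide; open, the fingers measure 114 mm over their backs; the gripper's body (76 mm by 85 mm) begins 54 mm behind the grasp point. The pads swing forward as they close: fully open they stand 13 mm farther back than shut.
Start: joints at [1.272, 0.3, 1.521, -0, 1.321, -0.067], TCP at [126.349, 535.281, 231.281] pointing down, gripper open.
Joint ranges: [-3.03, 3.03], [-0.79, 2.21], [0.23, 2.52], [-1.04, 4.18], [0, 3.07], [-2.55, 2.55]. Speed limits (rad/s): [2.22, 2.22, 2.57, 3.14, 3.14, 3.14].

### API

Orientations are given as a rotation vector (axis times angle).
In Python, from cell import robot, move_gripper, kin, sensors, imaging, order gives the robot as it stands. Calls block until the motion is done:
- robot.move_ptp(position, orientation): joint-space move of the TCP to a pose.
- robot.move_straight(position, ori=None, feed=150): straight line of the TCP; ori=None keeps the orientation; feed is the mean speed in mm/s.
- robot.move_joints(angles): joint-space move.
- move_gripper(opening, grasp_force=None): opening from 0.0 (shut) to 1.0 (fully open); grasp_force is the grip in N (None keeps the last); returns when the fingers have stopped.
- robot.pause(seconds).
- kin.ik(position, orientation): joint angles nearest the present ones, or None.
- sensors.get_state(): the state.
- imaging.capture(name): name is "side" or "top"; returns the picture (480x640x3 uint8, red, green, blue); there is no depth.
- imaging.get_calibration(name): a dict with "camera_matrix" (3x3 intrinsics, pixels), "rvec" (rotation vector, rad) and "tvec" (3), from world to camera coordinates, as OpenCV has them. Camera axes: x right, y down, z forward; pixel columns grow to the right and rows downward; lengths in mm; the calibration is good to about 2 mm. A picture is of the moment at which its call begins. get_calibration takes no time and is no camera call.
A pose or a line that the arm cannot do raises robot.Unreachable and nothing moves.
- order.hand_in(): hands the job in, once; it reports no verdict.
The state is a dict: "time": time; "joints": joint angles; "joint_vel": joint speeds; "joint_efforts": joint torques, N m; "position": TCP position; "tcp_rot": TCP orientation; "force": force on the tool from outside, world axes, zero at the start; "wrist_torque": the same for the moment, N m; "opening": opening from 0.0 (shut) to 1.0 (fully open).
Only numpy, scipy, OpenCV 4.12 (cv2) and the standard library are available. Lean on these libraries where they do the work, as an engineer would, in place of code of your own. Each camera call takes 0.05 s, during which the arm holds its last target. There are 200 camera calls.

## Working session

There is one attempt and no reset: what is moved stays moved. The work goes in short steps, each a Python script; the robot and the scene stay as the last script left them, time stands still between calls to the robot, and variables do not carry over. Pictures are saved under pics/ and viewed, on a budget of 14 in all, crops included, one or two more only if the job needs it, and the job is handed in when it is done.

```bash
ls; mkdir -p pics; python3 - <<'E'
from cell import robot, move_gripper, kin, sensors, imaging, order
import cv2
for n in("top","side"):
    im=imaging.capture(n); cv2.imwrite(f"pics/{n}0.png",im[:,:,::-1])
    c=imaging.get_calibration(n); print(n,c)
    R=cv2.Rodrigues(c["rvec"])[0]; print("cam pos",-R.T@c["tvec"].ravel() if hasattr(c["tvec"],"ravel") else 0)
s=sensors.get_state(); print(s, robot.grip_point_offset)
E
```

```text
pics
top {'camera_matrix': array([[485.78466361,   0.        , 328.57301105],
       [  0.        , 485.78466361, 242.81494044],
       [  0.        ,   0.        ,   1.        ]]), 'rvec': array([ 2.18728818, -2.19052357,  0.04622008]), 'tvec': array([ -43.50056584,  525.40796842, 1154.6498814 ])}
cam pos [ 462.96690682  -57.28981712 1180.48367256]
side {'camera_matrix': array([[568.24202118,   0.        , 322.09906049],
       [  0.        , 568.24202118, 244.39098227],
       [  0.        ,   0.        ,   1.        ]]), 'rvec': array([ 0.29656222,  2.90144965, -0.99152779]), 'tvec': array([ 516.3063083,   35.9859271, 1382.9946181])}
cam pos [ 665.12743141  698.07542808 1118.40846801]
{'time': 0.1, 'joints': array([ 1.27243044e+00,  3.00417014e-01,  1.52153081e+00, -3.00946973e-05,
        1.32070240e+00, -6.66338990e-02]), 'joint_vel': array([-4.98218063e-04, -2.36235403e-03, -1.14709248e-03,  4.64678474e-06,
       -4.87689386e-04, -1.06755127e-03]), 'joint_efforts': array([ 3.16770762e-03, -5.44379425e+01, -3.62370551e+01,  3.20250058e-05,
        3.05909103e-03,  1.26438977e-05]), 'position': array([126.27957796, 535.08597376, 230.77224837]), 'tcp_rot': array([ 2.46286426e+00,  1.94935473e+00, -1.34211129e-03]), 'force': array([-0.10324879,  0.92123762,  0.67041252]), 'wrist_torque': array([ 0.01554614, -0.01552478,  0.05361612]), 'opening': 0.9981210747479053} 18.700000000000003
```

View pics/top0.png

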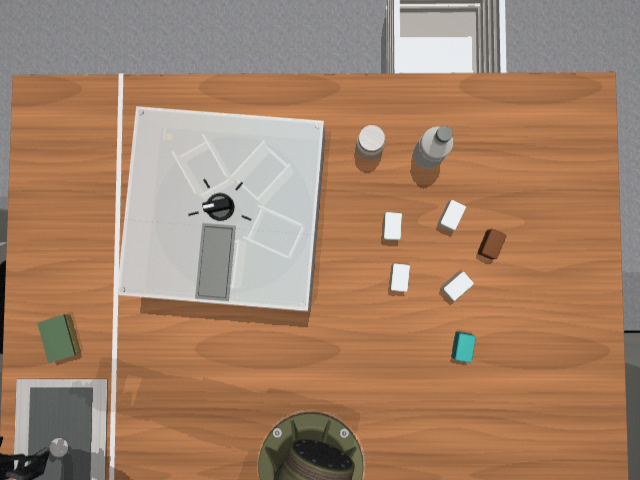

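View pics/side0.png

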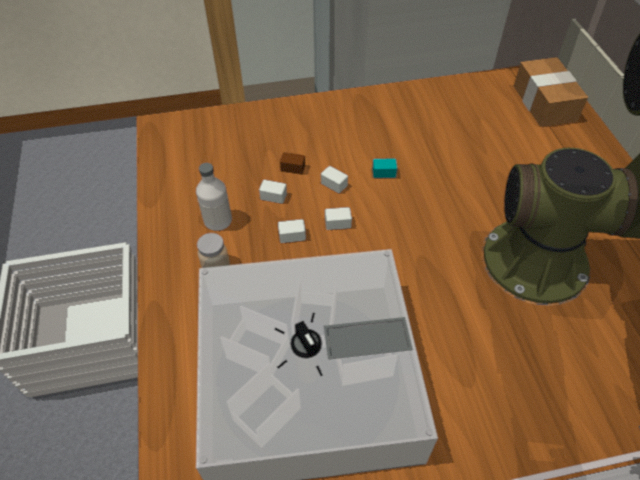

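The images show four white blocks, in the top view at (393,226), (453,216), (400,278) and (458,286). The look-alikes are brown at (492,244) and turquoise at (464,347), and the white jar is at (370,141). The drum seems to be at 5.027, since the white line points left and pocket 4 would be under the flap. I'll measure next.

```bash
cat > h.py <<'E'
from cell import robot, move_gripper, kin, sensors, imaging, order
import cv2, numpy as np
from scipy.spatial.transform import Rotation as Ro
def ray(cam,uv,z):
    c=imaging.get_calibration(cam); R=cv2.Rodrigues(c["rvec"])[0]; o=-R.T@np.ravel(c["tvec"])
    uv=np.atleast_2d(uv).astype(float)
    d=np.c_[uv,np.ones(len(uv))]@np.linalg.inv(c["camera_matrix"]).T@R
    return (o+d*((z-o[2])/d[:,2])[:,None])[:,:2]
def proj(cam,p):
    c=imaging.get_calibration(cam)
    return cv2.projectPoints(np.atleast_2d(p).astype(float),c["rvec"],c["tvec"],c["camera_matrix"],None)[0][:,0]
def rect(pts):   # centre, yaw of long side, (long,short)
    (x,y),(w,h),a=cv2.minAreaRect(pts.astype(np.float32)); a=np.deg2rad(a)
    if w<h: w,h,a=h,w,a+np.pi/2
    return np.array([x,y]),(a+np.pi/2)%np.pi-np.pi/2,(w,h)
def white_blocks(cam="top",im=None,thr=200):
    im=imaging.capture(cam) if im is None else im
    m=((im.min(2)>thr)&(im.max(2).astype(int)-im.min(2)<30)).astype(np.uint8)
    out=[]
    for c in cv2.findContours(m,cv2.RETR_EXTERNAL,cv2.CHAIN_APPROX_NONE)[0]:
        if cv2.contourArea(c)<80: continue
        p=ray(cam,c[:,0],40); q,a,s=rect(p)
        if -520<q[1]<-110 and 150<q[0]<650 and 45<s[0]<85 and 25<s[1]<60: out.append((*q,a,*s))
    return np.array(out)
def down(a): return (Ro.from_euler('z',a)*Ro.from_euler('x',np.pi)).as_rotvec()
def norm(a,j1,off=0.):  # half-turn representative with j6=j1-a nearest off
    return a+np.pi*np.round((j1-a-off)/np.pi)
def st(): return sensors.get_state()
E
python3 - <<'E'
from h import *
im=cv2.imread("pics/top0.png")[:,:,::-1]; si=cv2.imread("pics/side0.png")[:,:,::-1]
np.set_printoptions(precision=3,suppress=True)
for t in (190,210,225): print(t,white_blocks("top",im,t)); 
print("side",white_blocks("side",si,200))
# lid corners by convex hull of grey-white region
for cam,I,seed in(("top",im,(240,130)),):
    hsv=cv2.cvtColor(np.ascontiguousarray(I),cv2.COLOR_RGB2HSV)
    m=((hsv[...,1]<45)&(hsv[...,2]>140)).astype(np.uint8)
    m[:,:122]=0; m[:80]=0; m=cv2.morphologyEx(m,cv2.MORPH_OPEN,np.ones((3,3)))
    c=max(cv2.findContours(m,cv2.RETR_EXTERNAL,cv2.CHAIN_APPROX_NONE)[0],key=cv2.contourArea)
    h=cv2.convexHull(c); ap=cv2.approxPolyDP(h,8,True)[:,0]; print("lid px",ap.tolist()); print(ray(cam,ap,145))
# flap
for cam,I,box in(("top",im,(185,212,250,310)),("side",si,(310,310,420,365))):
    g=I.max(2).astype(int); m=np.zeros(g.shape,np.uint8); x0,y0,x1,y1=box
    m[y0:y1,x0:x1]=(g[y0:y1,x0:x1]<150)
    c=max(cv2.findContours(m,cv2.RETR_EXTERNAL,cv2.CHAIN_APPROX_NONE)[0],key=cv2.contourArea)
    print("flap",cam,rect(ray(cam,c[:,0],144)))
a=cv2.resize(im[90:320,110:340],(600,600),interpolation=2)
b=cv2.resize(im[180:380,360:520],(480,600),interpolation=2)
cv2.imwrite("pics/crop1.png",cv2.resize(np.hstack([a,b]),(800,444))[:,:,::-1])
E
```

```text
190 [[ 423.563 -347.475   -0.86    61.532   37.154]
 [ 443.629 -211.52    -0.108   61.363   37.605]
 [ 565.073 -195.05    -0.06    61.833   37.559]
 [ 590.844 -337.116   -0.471   60.464   37.636]]
210 [[ 423.312 -347.524   -0.86    59.96    36.276]
 [ 443.137 -211.76    -0.101   59.941   36.994]
 [ 564.551 -195.299   -0.061   60.031   36.917]
 [ 590.132 -337.288   -0.472   59.399   36.572]]
225 [[ 423.301 -347.839   -0.86    58.222   34.982]
 [ 443.244 -211.952   -0.108   58.554   35.295]
 [ 564.881 -195.564   -0.074   57.868   35.438]
 [ 590.478 -337.535   -0.453   58.194   35.326]]
side [[ 566.129 -190.659   -0.045   54.961   30.89 ]
 [ 444.896 -206.816   -0.097   55.064   30.32 ]
 [ 592.075 -332.502   -0.442   54.726   30.635]
 [ 425.219 -343.426   -0.823   51.771   30.654]]
lid px [[136, 107], [323, 121], [307, 310], [122, 294]]
[[815.16  373.162]
 [782.336 -33.991]
 [375.765   0.168]
 [409.782 395.019]]
flap top (array([478.658, 196.707]), np.float64(-0.08316159925352284), (159.38839721679688, 71.82136535644531))
flap side (array([479.55 , 198.101]), np.float64(-0.08525737387336108), (164.50267028808594, 77.23173522949219))
```

View pics/crop1.png

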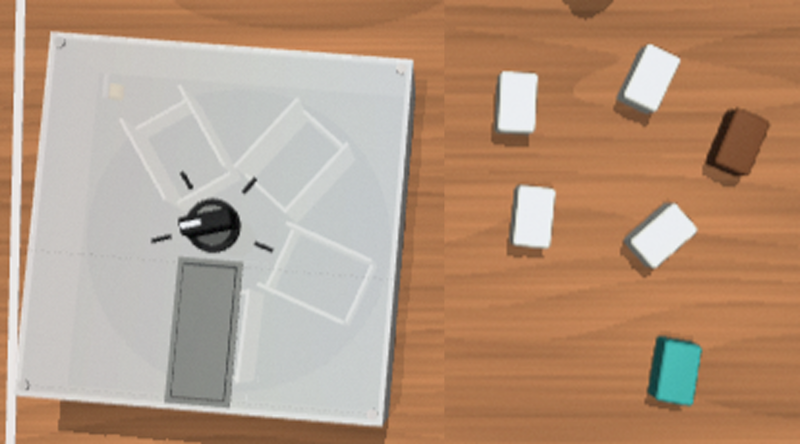

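```bash
python3 - <<'E'
from h import *
np.set_printoptions(precision=3,suppress=True)
im=cv2.imread("pics/top0.png")[:,:,::-1]; si=cv2.imread("pics/side0.png")[:,:,::-1]
for cam,I,(x0,y0,x1,y1) in(("top",im,(195,185,243,223)),("side",si,(285,318,330,362))):
    g=I.max(2).astype(int); m=np.zeros(g.shape,np.uint8); m[y0:y1,x0:x1]=g[y0:y1,x0:x1]<90
    c=max(cv2.findContours(m,cv2.RETR_EXTERNAL,cv2.CHAIN_APPROX_NONE)[0],key=cv2.contourArea)
    M=cv2.moments(c); print(cam,"knob dark c",[ray(cam,(M['m10']/M['m00'],M['m01']/M['m00']),z) for z in(150,172)], cv2.minEnclosingCircle(c))
    h=np.zeros_like(m); h[y0:y1,x0:x1]=I.min(2)[y0:y1,x0:x1]>205
    h&=cv2.drawContours(np.zeros_like(m),[cv2.convexHull(c)],-1,1,-1)
    p=np.argwhere(h)[:,::-1]; print("white",len(p),ray(cam,p,189).mean(0) if len(p) else 0)
    # flap profile: gray values across the flap at its middle, along carousel y, at z=145
    C=np.array([478.7,196.]); a=-0.083; yd=np.array([-np.sin(a),np.cos(a)]); xd=np.array([np.cos(a),np.sin(a)])
    for d,n in((yd,"y"),(xd,"x")):
        t=np.arange(-45,46,3) if n=="y" else np.r_[-95:-60:3,60:95:3]
        P=np.mean([cv2.remap(I[...,1].astype(np.float32),*[proj(cam,np.c_[C+np.outer(t,d)+o*(xd if n=="y" else yd),np.full(len(t),145)])[:,k].astype(np.float32) for k in(0,1)],cv2.INTER_LINEAR)[:,0] for o in(-15,0,15)],0)
        print(n,dict(zip(t.tolist(),P.astype(int).tolist())))
E
```

```text
top knob dark c [array([[595.784, 185.949]]), array([[592.949, 180.757]])] ((217.72579956054688, 206.5), 15.923391342163086)
white 22 [593.52 202.8 ]
y {-45: 210, -42: 219, -39: 205, -36: 178, -33: 138, -30: 126, -27: 115, -24: 139, -21: 140, -18: 140, -15: 140, -12: 140, -9: 139, -6: 139, -3: 139, 0: 139, 3: 138, 6: 138, 9: 139, 12: 137, 15: 138, 18: 138, 21: 137, 24: 138, 27: 137, 30: 122, 33: 134, 36: 150, 39: 193, 42: 194, 45: 194}
x {-95: 82, -92: 85, -89: 109, -86: 196, -83: 211, -80: 158, -77: 132, -74: 112, -71: 136, -68: 138, -65: 139, -62: 138, 60: 140, 63: 139, 66: 139, 69: 139, 72: 122, 75: 109, 78: 140, 81: 169, 84: 196, 87: 188, 90: 139, 93: 71}
side knob dark c [array([[597.237, 185.362]]), array([[598.779, 197.009]])] ((305.5, 339.0), 18.33721923828125)
white 6 [592.195 202.355]
y {-45: 157, -42: 156, -39: 157, -36: 151, -33: 122, -30: 106, -27: 98, -24: 106, -21: 107, -18: 107, -15: 106, -12: 107, -9: 107, -6: 107, -3: 108, 0: 107, 3: 107, 6: 107, 9: 106, 12: 106, 15: 107, 18: 106, 21: 107, 24: 106, 27: 107, 30: 106, 33: 106, 36: 105, 39: 130, 42: 154, 45: 156}
x {-95: 68, -92: 67, -89: 85, -86: 149, -83: 166, -80: 128, -77: 104, -74: 94, -71: 101, -68: 106, -65: 106, -62: 107, 60: 107, 63: 106, 66: 107, 69: 106, 72: 101, 75: 96, 78: 107, 81: 135, 84: 160, 87: 152, 90: 106, 93: 50}
```

Mouth is about (478.5, 196.3), drum axis about (596.1, 186.5) and yaw −0.083. The lid corners, knob and flap edges agree on these to about 2 mm. Block dimensions and heights are consistent too. I'll pick the first block and hold it over the mouth to check.

```bash
cat >> h.py <<'E'
YAW=-0.083; XD=np.array([np.cos(YAW),np.sin(YAW)]); YD=np.array([-np.sin(YAW),np.cos(YAW)])
MOUTH=np.array([478.5,196.3]); AXIS=MOUTH+118*XD; SAFE=290
def go(xy,z,a,off=0.): 
    a=norm(a,np.arctan2(xy[1],xy[0]),off); robot.move_ptp([*xy,z],down(a)); return a
def pick(q,a,force=60):
    move_gripper(1.0); go(q,SAFE,a); robot.move_straight([*q,60],feed=300); robot.move_straight([*q,2],feed=100)
    move_gripper(0.0,force); robot.move_straight([*q,SAFE],feed=300); s=st(); print("held opening",s["opening"],"F",s["force"],"t",s["time"])
    return s["opening"]
E
python3 - <<'E'
from h import *
print("softener cap",ray("top",(443,133),190),"side cap",ray("side",(206,170),190),"jar",ray("top",(371,133),90),ray("side",(211,243),90))
b=white_blocks("top",thr=200); print(b.round(2)); i=np.argmin(b[:,0]*0+abs(b[:,0]-443)+abs(b[:,1]+211))
pick(b[i,:2]+[0.5,1.5],b[i,2])
go(MOUTH-5*YD,215,YAW); s=st(); print(s["position"],s["joints"],s["opening"])
for n in("side","top"): cv2.imwrite(f"pics/m_{n}.png",imaging.capture(n)[:,:,::-1])
I=cv2.imread("pics/m_side.png")[250:430,240:480]; cv2.imwrite("pics/m1.png",cv2.resize(I,(800,600),interpolation=2))
E
```

```text
softener cap [[ 742.20097333 -282.40702128]] side cap [[ 743.01936916 -272.3710993 ]] jar [[ 771.1031086  -141.88000568]] [[ 758.6269562  -137.73360619]]
[[ 4.2359e+02 -3.4770e+02 -8.7000e-01  6.1200e+01  3.6560e+01]
 [ 4.4351e+02 -2.1149e+02 -1.1000e-01  6.1120e+01  3.7180e+01]
 [ 5.6490e+02 -1.9513e+02 -6.0000e-02  6.1280e+01  3.7340e+01]
 [ 5.9061e+02 -3.3753e+02 -4.7000e-01  6.0460e+01  3.6570e+01]]
held opening 0.7443578101173476 F [-0.03413471 -0.65744061 -1.92235034] t 6.3167
[478.4260885  190.53135585 215.10999257] [ 3.07943344e-01  2.36052486e-01  1.64054693e+00 -1.80285412e-04
  1.26483356e+00  3.91966878e-01] 0.7412371564980158
```

View pics/m1.png

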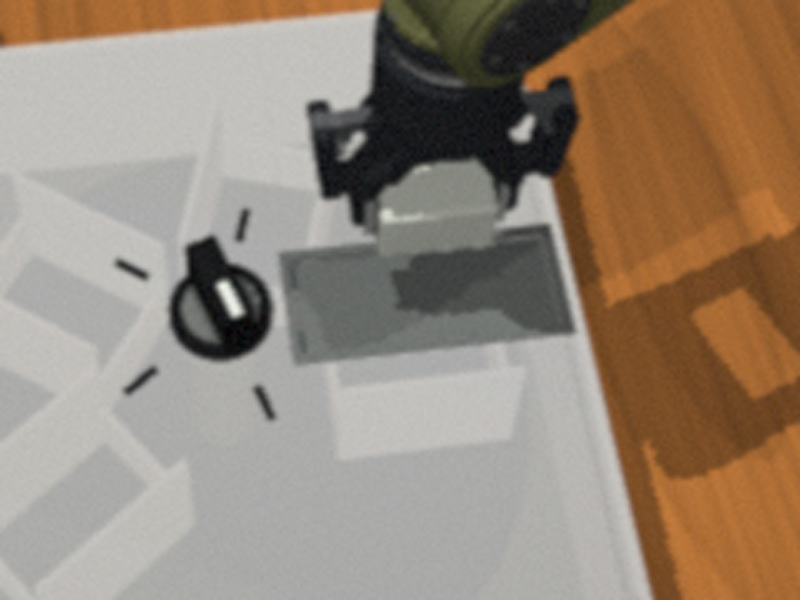

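The block is held by its ends over the flap, with its lower +y edge at crop (380,250)–(495,248). I'll check where it is against the arm's own position.

```bash
python3 - <<'E'
from h import *
p=ray("side",np.array([[380,250],[495,248]])/ (800/240.)+[240,250],213); print(p,[( (q-MOUTH)@XD,(q-MOUTH)@YD) for q in p])
t=np.array([478.43,190.53]); print("tcp in mouth frame",(t-MOUTH)@XD,(t-MOUTH)@YD, sensors.get_state()["opening"])
E
```

```text
[[508.92023232 204.46206892]
 [447.32758355 215.98332423]] [(np.float64(29.638835804259106), np.float64(10.65595210724068)), (np.float64(-32.69694546438371), np.float64(17.031223006849494))]
tcp in mouth frame 0.4086012974844941 -5.755939973600673 0.7415048287119008
```

```bash
cat >> h.py <<'E'
def insert(dy=-4.5,zrel=88,log=True):
    """push held block (underside = TCP z-2) through the flap, stop at odd force; release at zrel"""
    q=MOUTH+dy*YD; go(q,215,YAW); robot.move_straight([*q,155],feed=150); robot.pause(.2); f0=st()["force"]
    for z in [142,138,134,128,120,112,104,96,zrel]:
        robot.move_straight([*q,z],feed=60); f=st()["force"]-f0
        if log: print(z,f.round(1),round(st()["opening"],3))
        if np.linalg.norm(f)>25: print("STOP force"); return False
    return True
def release(up=True):
    move_gripper(1.0); robot.pause(.4)
    if up: p=st()["position"]; robot.move_straight([p[0],p[1],SAFE],feed=150)
E
python3 - <<'E'
from h import *
print(insert())
E
```

```text
142 [ 0.8 -2.2  5.4] 0.739
138 [ 0.1 -1.6  6.6] 0.739
134 [ 1.3 -3.7  6.4] 0.742
128 [ 1.3 -5.6  1.7] 0.742
120 [ 1.3 -3.9 -1.1] 0.74
112 [ 0.  -4.6 -1. ] 0.737
104 [-0.4 -3.5 -1. ] 0.738
96 [ 0.2 -2.9 -1.1] 0.735
88 [ 0.1 -3.6 -2.6] 0.739
True
```

```bash
python3 - <<'E'
from h import *
release(); print(st()["force"],st()["time"])
robot.move_ptp([420,-60,300],down(norm(0,-0.14)))
a=imaging.capture("top"); b=imaging.capture("side")
A=cv2.resize(a[90:320,110:340],(400,400),interpolation=2); B=cv2.resize(b[240:470,190:440],(400,400),interpolation=2)
cv2.imwrite("pics/r1.png",np.hstack([A,B])[:,:,::-1])
print(white_blocks("top",a,200).round(2))
E
```

```text
[-0.83355545 -0.01241223  0.36834292] 13.725
[[ 4.2364e+02 -3.4751e+02 -8.6000e-01  6.1310e+01  3.7140e+01]
 [ 5.6499e+02 -1.9505e+02 -6.0000e-02  6.1710e+01  3.7480e+01]
 [ 5.9060e+02 -3.3753e+02 -4.7000e-01  6.0460e+01  3.6580e+01]]
```

View pics/r1.png

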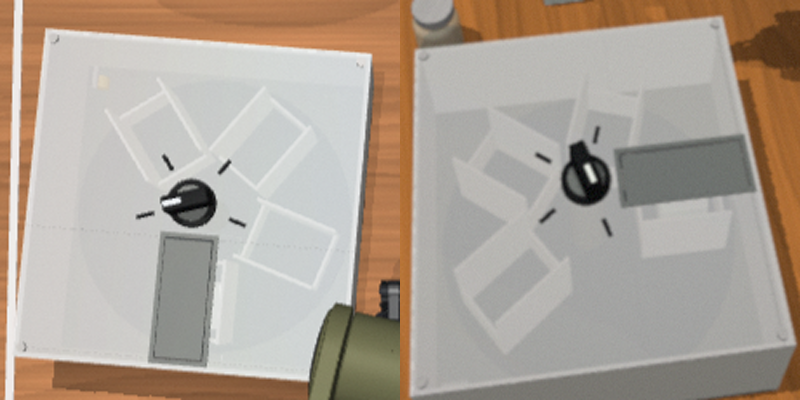

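The flap is shut and block 1 is in pocket 4. Next I'll turn the drum to pocket 3.

```bash
cat >> h.py <<'E'
CL=[0,1.257,2.513,3.770,5.027]
def turn(i,j,force=40,over=0.03):
    """turn the drum from click i to click j"""
    a0=CL[i]+YAW+np.pi/2; d=CL[j]-CL[i]; d+=np.sign(d)*over
    move_gripper(1.0); j1=np.arctan2(AXIS[1],AXIS[0]); a=go(AXIS,SAFE,a0,off=d/2)
    robot.move_straight([*AXIS,215],feed=300); robot.move_straight([*AXIS,158],feed=80)
    move_gripper(0.0,force); s=st(); print("knob opening",round(s["opening"],3),s["force"].round(1))
    n=int(np.ceil(abs(d)/0.32))
    for k in range(1,n+1):
        robot.move_ptp([*AXIS,158],down(a+d*k/n)); s=st(); print(k,s["force"].round(1),s["wrist_torque"].round(2),round(s["opening"],3))
    move_gripper(1.0); robot.pause(.2); robot.move_straight([*AXIS,SAFE],feed=250); print("t",st()["time"])
E
python3 - <<'E'
from h import *
turn(4,3)
robot.move_ptp([420,-60,300],down(norm(0,-0.14)))
a=imaging.capture("top"); b=imaging.capture("side")
A=cv2.resize(a[90:320,110:340],(400,400),interpolation=2); B=cv2.resize(b[240:470,190:440],(400,400),interpolation=2)
cv2.imwrite("pics/r2.png",np.hstack([A,B])[:,:,::-1])
print(white_blocks("top",a,200).round(2))
E
```

```text
knob opening 0.226 [10.7  3.5 -0.3]
1 [ 7.8  2.6 -0.1] [ 0.21 -0.44  0.4 ] 0.227
2 [5.  2.7 3.3] [ 0.5  -0.2   0.28] 0.226
3 [0.4 4.7 4.6] [ 0.93  0.32 -0.03] 0.225
4 [-3.   7.5  6.3] [ 1.19  0.61 -0.08] 0.227
5 [-4.2  7.2  5.7] [1.35 0.82 0.14] 0.226
t 21.3917
[[ 4.2363e+02 -3.4756e+02 -8.6000e-01  6.1310e+01  3.7150e+01]
 [ 5.6499e+02 -1.9505e+02 -6.0000e-02  6.1710e+01  3.7480e+01]
 [ 5.9060e+02 -3.3753e+02 -4.7000e-01  6.0460e+01  3.6580e+01]]
```

View pics/r2.png

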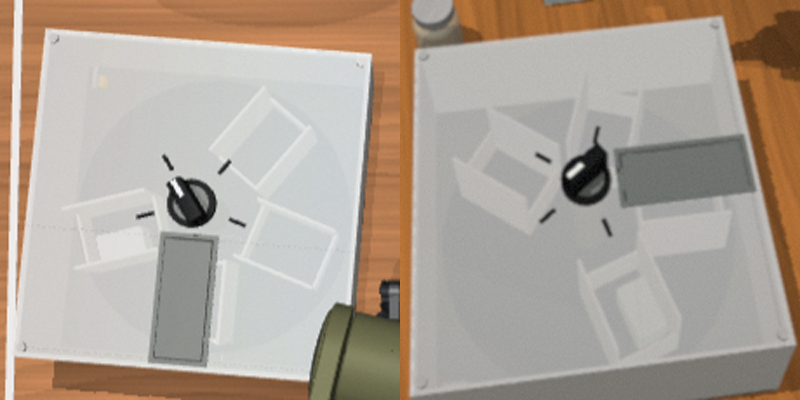

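Block 1 lies in pocket 4, left of the drum, and the drum is at click 3. Now block 2.

```bash
cat >> h.py <<'E'
AXIS=AXIS+[1.,.8]
def park_shot(name):
    robot.move_ptp([420,-60,300],down(norm(0,-0.14))); a=imaging.capture("top"); b=imaging.capture("side")
    A=cv2.resize(a[90:320,110:340],(400,400),interpolation=2); B=cv2.resize(b[240:470,190:440],(400,400),interpolation=2)
    cv2.imwrite(f"pics/{name}.png",np.hstack([A,B])[:,:,::-1]); return white_blocks("top",a,200)
def load(b):
    i=np.argmax(b[:,1]); print("target",b[i].round(2))
    o=pick(b[i,:2]+[.5,1.5],b[i,2])
    if abs(o-.742)>.03: print("BAD GRIP"); return False
    if not insert(): return False
    if abs(st()["opening"]-.742)>.03: print("LOST"); return False
    release(); return True
E
python3 - <<'E'
from h import *
b=white_blocks(); ok=load(b); print(ok)
if ok: print(park_shot("r3").round(2), st()["time"])
E
```

```text
target [ 5.6499e+02 -1.9505e+02 -6.0000e-02  6.1710e+01  3.7480e+01]
held opening 0.7391487835809429 F [ 0.12965322 -0.18864463 -2.45665648] t 27.025
142 [ 0.6 -1.9  5.8] 0.741
138 [ 1.2 -1.5  6.5] 0.738
134 [ 2.2 -2.   5.1] 0.743
128 [ 2.4 -5.5  1.5] 0.737
120 [ 1.1 -4.6 -0.1] 0.74
112 [ 1.2 -4.3 -1.1] 0.738
104 [-1.1 -4.3 -1.9] 0.743
96 [ 0.8 -2.6 -0.9] 0.739
88 [-0.1 -3.9 -3.8] 0.74
True
[[ 4.2363e+02 -3.4756e+02 -8.6000e-01  6.1310e+01  3.7150e+01]
 [ 5.9060e+02 -3.3754e+02 -4.7000e-01  6.0460e+01  3.6590e+01]] 35.1667
```

Same clean signature. I'll turn to click 2 and check both blocks together.

```bash
python3 - <<'E'
from h import *
turn(3,2); print(park_shot("r4").round(2))
E
```

```text
knob opening 0.227 [-4.2  4.5  2.2]
1 [-3.6  3.2  3.4] [0.51 0.59 0.35] 0.228
2 [-3.   3.4  2.8] [0.53 0.42 0.51] 0.229
3 [-3.3  4.3  2.3] [0.65 0.42 0.03] 0.23
4 [-3.2  4.9  2.2] [0.71 0.41 0.11] 0.227
5 [-3.7  4.8  1.7] [0.64 0.48 0.2 ] 0.221
t 42.025
[[ 4.2364e+02 -3.4751e+02 -8.6000e-01  6.1310e+01  3.7140e+01]
 [ 5.9060e+02 -3.3754e+02 -4.7000e-01  6.0460e+01  3.6590e+01]]
```

View pics/r4.png

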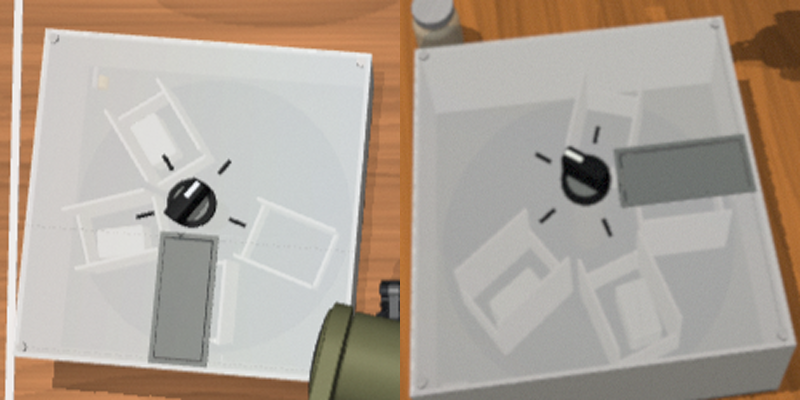

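Two blocks are in, in the upper-left and left pockets, and the empty pocket 2 is under the flap. Block 3 next.

```bash
python3 - <<'E'
from h import *
b=white_blocks(); ok=load(b); print(ok)
if ok: print(park_shot("r5").round(2)); turn(2,1); print(park_shot("r6").round(2), st()["time"])
E
```

```text
target [ 5.9060e+02 -3.3754e+02 -4.7000e-01  6.0460e+01  3.6590e+01]
held opening 0.7462220566098957 F [ 0.78588283  1.03708239 -2.31182702] t 47.8833
142 [ 1.8 -2.1  4.2] 0.743
138 [ 2.1 -2.4  5.8] 0.741
134 [ 2.4 -3.8  3.7] 0.738
128 [ 2.3 -6.7  1.3] 0.74
120 [ 1.6 -5.4 -1.1] 0.74
112 [ 1.3 -5.4 -1.8] 0.737
104 [ 0.4 -3.9 -1.2] 0.74
96 [-1.  -3.1 -1.5] 0.741
88 [-0.3 -4.1 -2.8] 0.743
True
[[ 393.27 -373.77   -0.86   61.4    37.04]]
knob opening 0.226 [3.  2.1 0.8]
1 [1.5 2.8 2.7] [ 0.43 -0.28  0.39] 0.226
2 [0.5 1.6 3.6] [ 0.15 -0.05  0.31] 0.225
3 [-0.7 -0.5  5. ] [-0.02  0.31 -0.17] 0.227
4 [-4.4 -0.3  7.1] [0.05 0.67 0.14] 0.227
5 [-6.6  0.6  7.3] [-0.02  0.99  0.43] 0.229
t 63.0667
[[ 393.27 -373.77   -0.86   61.4    37.04]] 64.3333
```

View pics/r6.png

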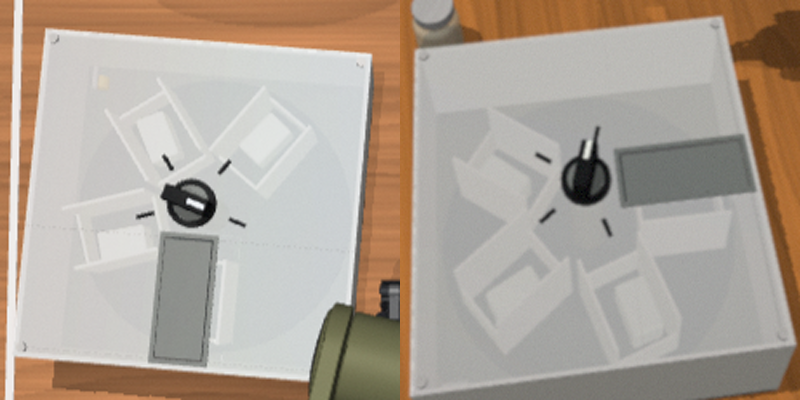

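```bash
python3 - <<'E'
from h import *
b=white_blocks(); ok=load(b); print(ok)
if ok: print(park_shot("r7").round(2), st()["time"])
E
```

```text
target [ 393.27 -373.77   -0.86   61.4    37.04]
held opening 0.7402294088936164 F [ 0.44902635 -0.68587915 -1.95318471] t 68.8833
142 [-0.5 -3.   5.6] 0.739
138 [ 0.6 -1.7  6.8] 0.741
134 [-0.5 -2.5  6.3] 0.739
128 [ 0.7 -4.8  3.6] 0.745
120 [ 0.6 -4.9  0. ] 0.739
112 [-1.9 -4.2 -0.5] 0.743
104 [-1.9 -4.5 -0.9] 0.74
96 [-1.4 -4.4 -0.3] 0.744
88 [-0.4 -3.2 -1.9] 0.739
True
[] 77.6
```

Three blocks were confirmed in their pockets before this one. Block 4 had been knocked to (393,−374); I re-measured it and pushed it in. Now I'll turn to the run position.

```bash
python3 - <<'E'
from h import *
turn(1,0,over=0.0); print(park_shot("r8"), st()["time"])
E
```

```text
knob opening 0.23 [-5.3  0.3  3.1]
1 [-6.3  1.1  4.3] [0.3  0.92 0.39] 0.226
2 [-7.7  3.   4.9] [0.26 1.13 0.12] 0.228
3 [-6.7  2.9  3.6] [ 0.51  0.94 -0.52] 0.229
4 [-7.  4.  3.] [0.65 0.94 0.32] 0.227
t 83.975
[] 85.9167
```

View pics/r8.png

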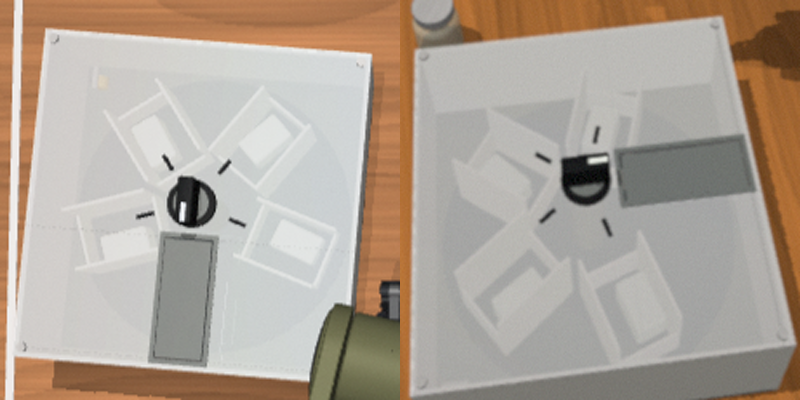

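All four blocks sit in separate pockets, the white line points to the flap and the flap is shut. One quick numeric check of the drum angle before handing in.

```bash
python3 - <<'E'
from h import *
for cam,(x0,y0,x1,y1) in(("top",(195,185,243,223)),("side",(285,318,330,362))):
    I=imaging.capture(cam); m=np.zeros(I.shape[:2],np.uint8); m[y0:y1,x0:x1]=I.max(2)[y0:y1,x0:x1]<28
    w=np.zeros_like(m); w[y0:y1,x0:x1]=I.min(2)[y0:y1,x0:x1]>(205 if cam=="top" else 190)
    p=np.argwhere(w)[:,::-1]; q=ray(cam,p,189); q=q[np.linalg.norm(q-AXIS,axis=1)<30]
    d=q.mean(0)-AXIS if len(q) else [0,0]; print(cam,len(q),d,"drum~",np.arctan2(-d[1],-d[0])-YAW, rect(q) if len(q)>5 else 0)
s=st(); print(s["joint_vel"].round(3),s["force"].round(1),s["time"])
E
```

```text
top 96 [ 6.6433655  12.82000287] drum~ -1.965900158969718 (array([601.18786621, 198.25714111]), np.float64(-0.1787997087399038), (55.0362434387207, 32.35543441772461))
side 25 [-15.42061583   2.11464143] drum~ -0.05328079776390503 (array([582.03814697, 189.42103577]), np.float64(-0.06427486027684459), (18.850605010986328, 4.404805660247803))
[-0.    -0.001  0.001 -0.002 -0.    -0.001] [-0.7 -0.1  0.2] 86.0167
```

```bash
python3 -c "
from h import *
robot.pause(0.5); order.hand_in(); print(st()['time'])"
```

```text
the job is handed in; nothing more can be done
the job is handed in; nothing more can be done
```

The job is handed in. All four white blocks are in the carousel, one per pocket (pockets 4, 3, 2 and 1 in that order), and the drum is back at its run position. It took about 87 s of the 210 s. The last block was knocked to about (393, −374) mid-run. I measured it again before picking it, and the grip never slipped.

- **Blocks and flap:** The final top and side pictures show one block in each of the four pockets and the flap shut. No white blocks were left on the worktop.
- **Drum angle:** In the side view, the direction of the knob's white line gave about +0.02 rad and its position about −0.05 rad, both within 0.12. The same check in the top view failed because bright lid pixels got into the mask, so I left it out. By eye, the top picture shows the line pointing to the flap.
- **Robot and bystanders:** The arm was parked clear and touching nothing. It never went near the bottle or the jar. I did not measure their positions again at the end; the jar is partly visible in the final side crop, in its place.

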